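# Free the seized clamp on the seat jig

## Task

On the upholstery bench a motorcycle seat base is held on a plywood jig by three finger clamps, and the red-knobbed one is seized with dried glue. Grip its knob firmly, break it loose with a short firm twist anticlockwise (seen from above) and carry on turning it to about a quarter turn in all, so that its steel finger is swung clear of the seat base. Leave the blue and yellow clamps tight as they are.

Things in the scene. Friction and masses are not known exactly. Their poses are not given: they have to be found in the camera images.
- red_knob_grip (a point): Grip point of the seized red knob, on its vertical turning axis, 72 mm above the table and 16 mm below the knob's top. The knob is an upright bar, 52 mm long (this point's x), 14 mm thick (y), 40 mm tall; z up. 24 mm below the point is a steel disc, radius 18 mm; under it the knob's steel finger, 22 mm wide, reaches 64 mm from the axis along +x over the seat base's rim. The point turns with the knob.
- red_knob (a joint): Turn of the red knob in rad: 0 clamped, as it starts, growing anticlockwise seen from above; hard stop at 1.75. Seized: about 0.4 N m to start it, so grip it firmly. The resistance falls away over the first 0.4 rad; then it turns freely (about 0.04 N m) and stays where it is left.
- blue_knob (a joint): Turn of the blue knob, same clamp, same sense; 0 clamped, as it must stay; tight (0.4 N m). The three clamps stand in a row 120 mm apart along the robot's side of the jig, in any order; jig and clamps are each turned at most 15 degrees.
- yellow_knob (a joint): Turn of the yellow knob, same clamp, same sense; 0 clamped, as it must stay; tight (0.4 N m). Beyond the row the black seat base begins 45 mm from the knobs' axes (rim 36 mm above the table); its raised crown, up to 62 mm above the table, begins about 70 mm from them.

How it is judged:
By the outcome, as a careful person would: the job done as asked, in the order asked, and still so for the second after the job is handed in, with the robot touching nothing.
It also fails if it takes over 32 s, if anything falls off the work surface, if the arm or the gripper's body presses on something with over 40 N, if the wrist force passes 120 N, or if a joint passes its speed limit or range.

## Robot

A 6-joint arm with a two-finger parallel gripper is mounted at the origin on the work surface. World frame = base frame: x ahead of the robot, y to its left, z up, the work surface at z = 0. Lengths are in m, angles in rad, forces in N, time in s.
With the tool pointing down it reaches from about 0.3 to 1 m from the base axis. Payload 5.1 kg.
Tool frame: the origin (TCP) lies midway between the tips of the shut fingers; the grasp point (between the pads) lies env.grip_point_offset behind it (env.grip_point_offset is the distance from the TCP to the grasp point, in m); z points along the fingers, y is the direction in which the jaws open and shut (so a half turn about z gives the same grasp; the last joint's range is limited). The gripper opens to 95 mm and grips with 3 to 60 N. Pads are 20 mm wide; open, the fingers measure 119 mm over their backs; the gripper's body (75 mm by 180 mm) begins 59 mm behind the grasp point.
Start: joints at [1.049, 0.124, 1.65, -0, 1.367, -0.083], TCP at [0.276, 0.588, 0.185] pointing down, gripper open.
Joint ranges: [-2.61, 2.61], [-1.02, 2.33], [0.03, 2.71], [-1.35, 4.49], [0.32, 2.68], [-2.91, 2.91]. Speed limits (rad/s): [2.57, 2.57, 3.14, 3.14, 3.14, 3.14].

## Interface

Orientations are given as [roll, pitch, yaw] about the fixed x, y, z axes, in that order (R = Rz(yaw) Ry(pitch) Rx(roll)).
In Python, from plant import env gives the robot as it stands.
- The arm moves only by the tool move_arm, never from a script. Its argument "moves" is a list of rows, each an object with "offset": the shift along the tool's x, y, z in cm, a list of three; "yaw": the turn about the tool's z in rad. A call has 1 to 12 rows; each row shifts and turns the commanded pose from where the row before left it, along the tool's axes as they then stand; what a row does not reach is not made up. A row lasts 1/10 s, in which the tool goes at most 50 mm and 8.59 degrees, less where a joint would pass 70% of its speed; a pose out of reach is approached as far as the arm can. A call with a gripper value outside its range is refused whole. "jaw" is the finger opening in cm, from 0 to 9.51, set as the call begins (left out, the last holds). The fingers move at their own pace and stop on an object; the grip force is fixed at half the most. Time passes only in rows, so rows that do not move let the fingers close. It gives the time, the measured TCP pose, the force and the opening at its end, in the units of the state.
- env.observe(): the state, without advancing time (a new reading comes with each control period).
- env.grab_frame(name): name is "scene" or "top"; returns (picture, depth): 480x640x3 uint8, red, green, blue; 480x640 float32, m along the optical axis (not along the pixel's ray), 0 where there is no reading.
- env.camera_model(name): a dict with "vertical_fov" (degrees; the focal length in pixels is half the picture's height over the tangent of half this angle, whatever the lens; pixels are square), "cx", "cy" (the principal point, pixels), "dist_coeffs" ([k1, k2, p1, p2, k3] as OpenCV has them; the pictures are not rectified), "xyz" and "orientation" of the camera in the world. Camera axes: x right, y up, looking along -z (the intrinsics and any distortion apply to the point x, -y, -z); pixel columns grow to the right and rows downward; lengths in m; the calibration is good to about 2 mm. A picture is of the moment at which its call begins. camera_model takes no time and is no camera call.
- env.finish_job(): hands the job in, once; it reports no verdict.
The state is a dict: "time_s": time; "joint_positions": joint angles; "joint_vel": joint speeds; "effort": joint torques, N m; "position": TCP position; "tool_rot": TCP orientation; "wrist_force": force on the tool from outside, world axes, zero at the start; "torque": the same for the moment, N m; "opening": opening from 0.0 (shut) to 1.0 (fully open).
Only numpy, scipy, OpenCV 4.12 (cv2) and the standard library are available. Lean on these libraries where they do the work, as an engineer would, in place of code of your own. Each camera call takes 0.05 s, during which the arm holds its last target. There are 200 camera calls.

## Working session

There is one attempt and no reset: what is moved stays moved. The work goes in short steps, Python scripts to look and compute and a tool call to move; the robot and the scene stay as the last step left them, time stands still between calls to the robot, and variables do not carry over. Pictures are saved under pics/ and viewed, about 8 in all and at most 12, crops included, and the job is handed in when it is done.

Besides the shell and the picture viewer there is one more tool, called in YAML: its name, and indented under it one key for each argument. move_arm: Moves the arm, as the interface text tells. Its arguments: {"type":"object","properties":{"moves":{"type":"array","items":{"type":"object","properties":{"offset":{"type":"array","items":{"type":"number"}},"yaw":{"type":"number"}}}},"jaw":{"type":"number"}},"required":["moves"]}

```bash
mkdir -p pics; cat > h.py <<'E'
import numpy as np, cv2
from scipy.spatial.transform import Rotation as Rn
from plant import env
def cam(n):
    m=env.camera_model(n); f=240/np.tan(np.radians(m["vertical_fov"])/2)
    K=np.array([[f,0,m["cx"]],[0,f,m["cy"]],[0,0,1]]); return m,K,np.array(m["dist_coeffs"],float),Rn.from_euler('xyz',m["orientation"]).as_matrix(),np.array(m["xyz"])
def rays(n,px):
    m,K,d,R,t=cam(n)
    u=cv2.undistortPoints(np.array(px,float).reshape(-1,1,2),K,d).reshape(-1,2)
    return t,np.c_[u[:,0],-u[:,1],-np.ones(len(u))]@R.T
def onplane(n,px,z):
    t,r=rays(n,px); return t+r*((z-t[2])/r[:,2])[:,None]
def bydepth(n,px,dep):
    t,r=rays(n,px); return t+r*np.array(dep)[:,None]
E
python3 - <<'E'
from h import *
for n in("scene","top"):
    p,d=env.grab_frame(n); np.savez(f"{n}0.npz",p=p,d=d); cv2.imwrite(f"pics/{n}0.png",p[...,::-1]); print(env.camera_model(n))
print(env.observe(), env.grip_point_offset)
E
```

```text
{'vertical_fov': 52.79027867756632, 'cx': 329.6107395457841, 'cy': 235.9454710216321, 'dist_coeffs': array([-0.109877,  0.      ,  0.      ,  0.      ,  0.      ]), 'xyz': array([ 0.98990362, -0.19246037,  0.54263531]), 'orientation': array([ 0.81785512, -0.00675609,  1.10280296])}
{'vertical_fov': 42.972932787097896, 'cx': 315.3454466208777, 'cy': 254.84671566281762, 'dist_coeffs': array([-0.11203748,  0.        ,  0.        ,  0.        ,  0.        ]), 'xyz': array([0.44486232, 0.04559931, 0.8004288 ]), 'orientation': array([ 0.13340014,  0.00265846, -1.57988666])}
{'time_s': 0.1, 'joint_positions': array([ 1.04939274e+00,  1.24435577e-01,  1.65151898e+00,  1.51375717e-06,
        1.36751043e+00, -8.25624373e-02]), 'joint_vel': array([-0.00162644, -0.00148604, -0.00271036, -0.00042649,  0.00278542,
       -0.00149889]), 'effort': array([ 2.01273247e-04, -4.18874717e+01, -3.61099255e+01,  7.77920801e-02,
        4.61341138e-02, -7.79047559e-05]), 'position': array([0.27586661, 0.58785693, 0.18382373]), 'tool_rot': array([-3.13972682e+00, -1.55885412e-04,  2.70275106e+00]), 'wrist_force': array([0.00147152, 0.30178818, 0.08605886]), 'torque': array([ 0.01638527,  0.02357226, -0.02628471]), 'opening': 1.001845452952637} 0.0188
```

View pics/top0.png

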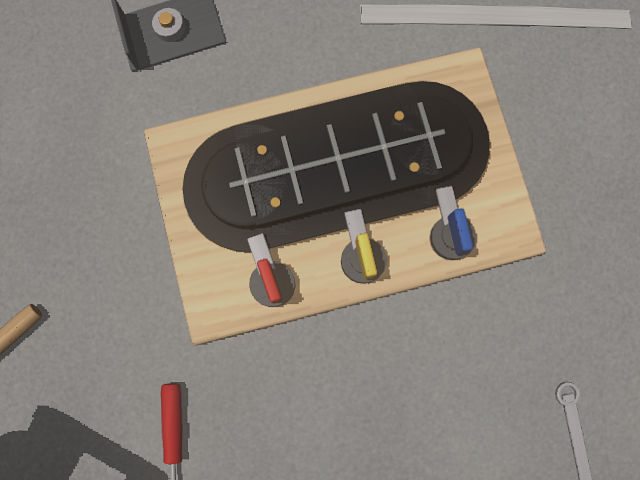

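View pics/scene0.png

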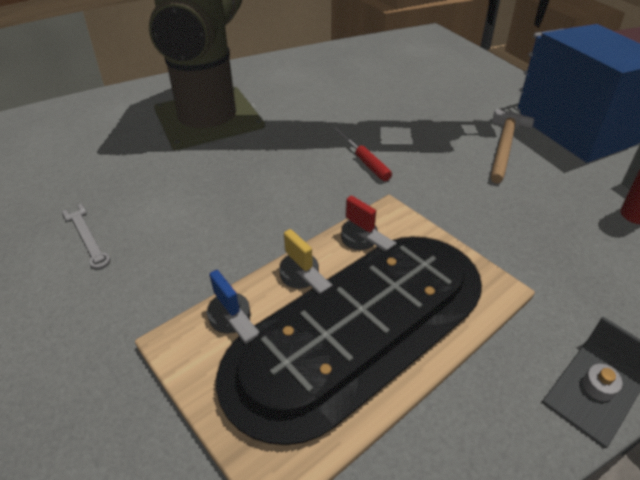

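The top view shows the knobs at red (269,281), yellow (367,256) and blue (460,230), with their fingers pointing up-picture. The scene view shows red at (361,213).

```bash
cat > loc.py <<'E'
from h import *
def mask(p,c):
    h=cv2.cvtColor(p,cv2.COLOR_RGB2HSV); H,S,V=[h[...,i].astype(int) for i in range(3)]
    hm={'red':(H<8)|(H>172),'yellow':(H>22)&(H<34),'blue':(H>105)&(H<125)}[c]
    return hm&(S>140)&(V>40)
def pts(n,p,d,c):
    m=mask(p,c)&(d>0); v,u=np.nonzero(m); return bydepth(n,np.c_[u,v],d[v,u])
def rect(P):
    (c,s,a)=cv2.minAreaRect((P[:,:2]*1000).astype(np.float32)); b=cv2.boxPoints((c,s,a))
    e=[b[1]-b[0],b[2]-b[1]]; l=max(e,key=np.linalg.norm); return np.round(c,1),np.round(s,1),round(float(np.degrees(np.arctan2(l[1],l[0]))%180),1)
if __name__=="__main__":
  for n in("top","scene"):
    z=np.load(n+"0.npz")
    for c in("red","yellow","blue"):
        P=pts(n,z['p'],z['d'],c); k=(P[:,2]>.045)&(P[:,2]<.1)&(P[:,0]>.3)&(P[:,0]<.8)&(abs(P[:,1])<.3); P=P[k]
        zt=np.percentile(P[:,2],95); T=P[P[:,2]>.083]
        print(n,c,len(P),'ztop',zt,'all',rect(P),'topface',len(T),rect(T) if len(T)>5 else '', T[:,:2].mean(0))
  z=np.load("top0.npz")
  print('finger line red', onplane("top",[(258,238)],.045))
  print('disc centre', onplane("top",[(272,284),(363,260),(453,237)],.048))
E
python3 loc.py
```

```text
top red 477 ztop 0.08952687031428148 all (array([511.3, 102. ]), array([50.2, 13.5]), 18.9) topface 475 (array([511.3, 102. ]), array([50. , 13.5]), 18.9) [0.5110805  0.10185286]
top yellow 136 ztop 0.08926063388415703 all (array([540.7, -13.4]), array([48.8, 11.7]), 12.0) topface 136 (array([540.7, -13.4]), array([48.8, 11.7]), 12.0) [ 0.54052232 -0.01453813]
top blue 46 ztop 0.08960822354220527 all (array([ 586.6, -126.7]), array([16. , 10.8]), 14.1) topface 46 (array([ 586.6, -126.7]), array([16. , 10.8]), 14.1) [ 0.5891186  -0.12783457]
scene red 651 ztop 0.08812436120637573 all (array([517.3, 101.2]), array([49.4, 12.8]), 19.4) topface 203 (array([517.1, 101.6]), array([49.1, 12. ]), 19.4) [0.51855575 0.10121622]
scene yellow 11 ztop 0.07464325897162497 all (array([552.7, -17.9]), array([36.8,  5.3]), 20.3) topface 0  [nan nan]
scene blue 572 ztop 0.0885579541014819 all (array([ 575.3, -130.8]), array([50.4, 12.1]), 9.7) topface 306 (array([ 575.3, -130.7]), array([50.4, 11.9]), 9.7) [ 0.57709293 -0.13068511]
finger line red [[0.56828997 0.11854142 0.045     ]]
disc centre [[ 0.50992976  0.10069299  0.048     ]
 [ 0.53882052 -0.01255646  0.048     ]
 [ 0.56684479 -0.12651133  0.048     ]]loc.py:17: RuntimeWarning: Mean of empty slice.
  print(n,c,len(P),'ztop',zt,'all',rect(P),'topface',len(T),rect(T) if len(T)>5 else '', T[:,:2].mean(0))
  ret = um.true_divide(
```

move_arm:
  moves:
    - {"offset":[-3.5,-2.83,0]}
    - {"offset":[-3.5,-2.83,0]}
    - {"offset":[-3.5,-2.83,0]}
    - {"offset":[-3.5,-2.83,0]}
    - {"offset":[-3.5,-2.83,0]}
    - {"offset":[-3.5,-2.83,0]}
    - {"offset":[-3.5,-2.83,0]}
    - {"offset":[-3.5,-2.83,0]}
    - {"offset":[-3.5,-2.83,0]}
    - {"offset":[-3.5,-2.83,0]}
    - {"offset":[-3.5,-2.83,0]}
    - {"offset":[-3.5,-2.83,0]}
  jaw: 4

```text
$.moves[0]: bad value
```

move_arm:
  moves:
    - {"yaw":0.148}
    - {"yaw":0.148}
    - {"yaw":0.148}
    - {"yaw":0.148}
    - {"yaw":0.148}
    - {"yaw":0.148}
    - {"yaw":0.148}
    - {"yaw":0.148}
    - {"yaw":0.148}
    - {"yaw":0.148}
    - {"yaw":0.148}
    - {"yaw":0.148}

```text
$.moves[0]: bad value
```

move_arm:
  moves:
    - {"yaw":0.148}
    - {"yaw":0.148}
    - {"yaw":0.148}
    - {"yaw":0.148}
    - {}
    - {}

```text
$.moves[0]: bad value
```

move_arm:
  moves:
    - {"offset":[-3.5,-2.83,0],"yaw":0}
    - {"offset":[-3.5,-2.83,0],"yaw":0}
    - {"offset":[-3.5,-2.83,0],"yaw":0}
    - {"offset":[-3.5,-2.83,0],"yaw":0}
    - {"offset":[-3.5,-2.83,0],"yaw":0}
    - {"offset":[-3.5,-2.83,0],"yaw":0}
    - {"offset":[-3.5,-2.83,0],"yaw":0}
    - {"offset":[-3.5,-2.83,0],"yaw":0}
    - {"offset":[-3.5,-2.83,0],"yaw":0}
    - {"offset":[-3.5,-2.83,0],"yaw":0}
    - {"offset":[-3.5,-2.83,0],"yaw":0}
    - {"offset":[-3.5,-2.83,0],"yaw":0}
  jaw: 4

```text
time_s: 1.3
position: [0.5123, 0.1007, 0.1846]
tool_rot: [-3.142, -0.0, 2.703]
wrist_force: [-0.1, -0.1, -0.6]
opening: 0.42
```

move_arm:
  moves:
    - {"offset":[0,0,0],"yaw":0.148}
    - {"offset":[0,0,0],"yaw":0.148}
    - {"offset":[0,0,0],"yaw":0.148}
    - {"offset":[0,0,0],"yaw":0.148}
    - {"offset":[0,0,0],"yaw":0.148}
    - {"offset":[0,0,0],"yaw":0.148}
    - {"offset":[0,0,0],"yaw":0.148}
    - {"offset":[0,0,0],"yaw":0.148}
    - {"offset":[0,0,0],"yaw":0.148}
    - {"offset":[0,0,0],"yaw":0.148}
    - {"offset":[0,0,0],"yaw":0.148}
    - {"offset":[0,0,0],"yaw":0.148}

```text
time_s: 2.5
position: [0.5117, 0.1025, 0.1844]
tool_rot: [-3.141, 0.001, 0.921]
wrist_force: [0.5, -0.9, 0.2]
opening: 0.421
```

move_arm:
  moves:
    - {"offset":[0,0,0],"yaw":0.148}
    - {"offset":[0,0,0],"yaw":0.148}
    - {"offset":[0,0,0],"yaw":0.148}
    - {"offset":[0,0,0],"yaw":0.148}
    - {"offset":[0,0,0],"yaw":0}
    - {"offset":[0,0,0],"yaw":0}

```text
time_s: 3.1
position: [0.5118, 0.1025, 0.1846]
tool_rot: [-3.141, 0.001, 0.338]
wrist_force: [-0.2, -0.0, -0.2]
opening: 0.42
```

move_arm:
  moves:
    - {"offset":[0,0,3],"yaw":0}
    - {"offset":[0,0,3],"yaw":0}
    - {"offset":[0,0,2.4],"yaw":0}
    - {"offset":[0,0,0],"yaw":0}
    - {"offset":[0,0,0],"yaw":0}

```text
time_s: 3.6
position: [0.512, 0.1025, 0.1011]
tool_rot: [-3.141, 0.001, 0.336]
wrist_force: [-0.2, -0.3, -0.0]
opening: 0.418
```

```bash
python3 - <<'E'
from loc import *
ims=[]
for n,(u,v) in(("scene",(370,190)),("top",(265,250))):
    p,d=env.grab_frame(n); ims.append(cv2.resize(p[v-80:v+80,u-70:u+70],None,fx=2.8,fy=2.8)[...,::-1])
    P=pts(n,p,d,'red'); k=(P[:,2]>.045)&(P[:,2]<.1)&(P[:,0]>.4)&(P[:,0]<.62)&(P[:,1]>.03)&(P[:,1]<.17); P=P[k]; print(n,len(P),rect(P) if len(P)>9 else '')
cv2.imwrite("pics/near.png",np.hstack(ims))
E
```

```text
scene 630 (array([518.7, 100.4]), array([48.4, 13.1]), 26.2)
top 90 (array([491.2,  94.7]), array([ 7.4, 13.6]), 109.5)
```

View pics/near.png

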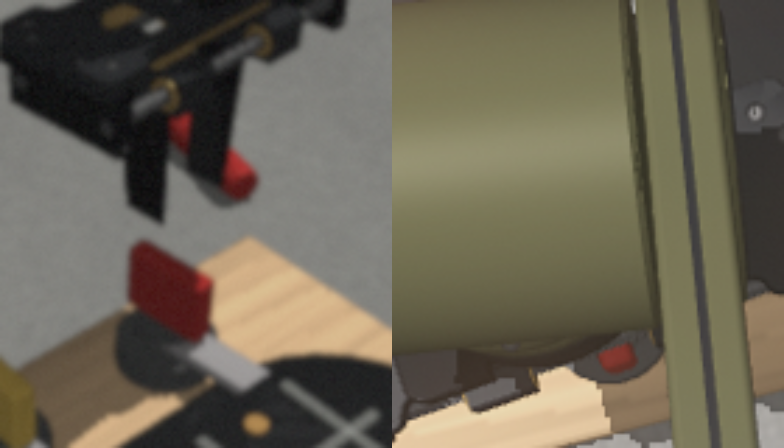

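The crops show the open fingers just above the red knob, straddling it. I'll compare the tips with the knob in the same scene camera to cancel the calibration bias.

```bash
python3 - <<'E'
from loc import *
p,d=env.grab_frame("scene")
v,u=np.nonzero((d>0)&(p.max(2)<60)); P=bydepth("scene",np.c_[u,v],d[v,u])
o=env.observe()['position']; y=.336; ex=np.array([np.cos(y),np.sin(y)]); ey=np.array([-np.sin(y),np.cos(y)])
def loc(P): q=P[:,:2]-o[:2]; return q@ex*1000,q@ey*1000
k=(P[:,2]>.095)&(P[:,2]<.135)&(np.linalg.norm(P[:,:2]-o[:2],axis=1)<.06); P=P[k]; a,b=loc(P)
for s in(1,-1):
    m=b*s>0; print('finger',s,m.sum(),'x',np.percentile(a[m],[5,50,95]).round(1),'y',np.percentile(b[m],[5,50,95]).round(1),'zmin',P[m,2].min())
Q=pts("scene",p,d,'red'); Q=Q[(Q[:,2]>.055)&(Q[:,2]<.088)&(np.linalg.norm(Q[:,:2]-o[:2],axis=1)<.06)]
T=Q[Q[:,2]>.0835]; 
for n,A in(('all',Q),('top',T)): a,b=loc(A); print(n,len(A),'x',np.percentile(a,[1,50,99]).round(1),'y',np.percentile(b,[1,5,50,95,99]).round(1))
print(rect(T))
E
```

```text
finger 1 26 x [-7.6  1.8 12. ] y [20.1 20.8 22.4] zmin 0.13071052815981582
finger -1 8 x [-6.1  2.6 11.5] y [-24.4 -23.5 -22.6] zmin 0.13452461525821835
all 541 x [-19.8   7.3  27.4] y [-8.4 -7.8 -6.3  0.5  2.4]
top 142 x [-19.6   5.2  27.1] y [-8.1 -7.4 -4.8  1.2  3.4]
(array([518., 101.]), array([48.1, 11.1]), 23.1)
```

Sideways the knob is centred, and along the bar it sits about 1–2 mm further out than the tool. Next: shift 1 mm, descend and grip.

move_arm:
  moves:
    - {"offset":[0.1,0,1],"yaw":0}
    - {"offset":[0,0,1.5],"yaw":0}
    - {"offset":[0,0,1.2],"yaw":0}
    - {"offset":[0,0,1],"yaw":0}
    - {"offset":[0,0,0],"yaw":0}
    - {"offset":[0,0,0],"yaw":0}

```text
time_s: 4.35
position: [0.5127, 0.1028, 0.0533]
tool_rot: [-3.141, 0.001, 0.335]
wrist_force: [0.2, 0.1, -0.4]
opening: 0.419
```

move_arm:
  moves:
    - {"offset":[0,0,0],"yaw":0}
    - {"offset":[0,0,0],"yaw":0}
    - {"offset":[0,0,0],"yaw":0}
    - {"offset":[0,0,0],"yaw":0}
    - {"offset":[0,0,0],"yaw":0}
    - {"offset":[0,0,0],"yaw":0}
  jaw: 0

```text
time_s: 4.95
position: [0.5137, 0.102, 0.0544]
tool_rot: [3.14, -0.001, 0.335]
wrist_force: [1.1, -5.8, 0.9]
opening: 0.141
```

```bash
python3 -c "
from h import *
o=env.observe();print({k:np.round(o[k],3) for k in('time_s','position','tool_rot','wrist_force','torque','opening')})"
```

```text
{'time_s': np.float64(4.95), 'position': array([0.514, 0.102, 0.054]), 'tool_rot': array([ 3.14e+00, -1.00e-03,  3.35e-01]), 'wrist_force': array([ 1.076, -5.804,  0.855]), 'torque': array([-1.02e+00, -1.35e-01,  1.00e-03]), 'opening': np.float64(0.141)}
```

Gripped (13.4 mm opening). I'll take up the small sideways load and twist anticlockwise (negative tool yaw).

move_arm:
  moves:
    - {"offset":[0,0.08,0],"yaw":0}
    - {"offset":[0,0,0],"yaw":0}
    - {"offset":[0,0,0],"yaw":-0.14}
    - {"offset":[0,0,0],"yaw":-0.14}
    - {"offset":[0,0,0],"yaw":-0.14}
    - {"offset":[0,0,0],"yaw":0}

```text
time_s: 5.55
position: [0.5137, 0.1021, 0.0544]
tool_rot: [3.141, -0.001, 0.755]
wrist_force: [0.8, -2.6, 3.5]
opening: 0.142
```

```bash
python3 - <<'E'
from h import *
o=env.observe();print({k:np.round(o[k],3) for k in('time_s','position','tool_rot','wrist_force','torque','opening')})
p,d=env.grab_frame("scene");cv2.imwrite("pics/tw.png",cv2.resize(p[140:300,200:440],None,fx=2.5,fy=2.5)[...,::-1])
E
```

```text
{'time_s': np.float64(5.55), 'position': array([0.514, 0.102, 0.054]), 'tool_rot': array([ 3.141e+00, -1.000e-03,  7.550e-01]), 'wrist_force': array([ 0.824, -2.565,  3.537]), 'torque': array([-0.679,  0.012,  0.079]), 'opening': np.float64(0.142)}
```

View pics/tw.png

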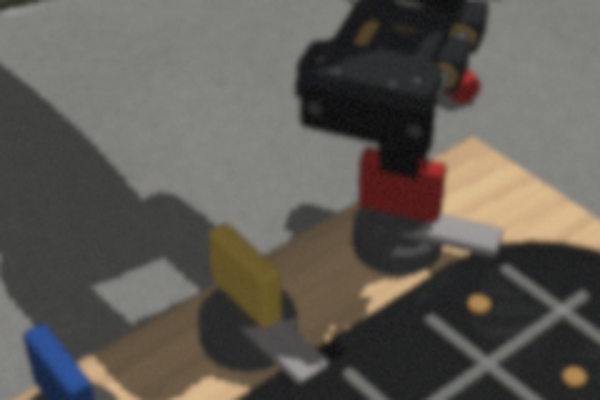

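The knob has broken loose: the finger at crop (470,232) has swung with it, and yellow and blue are unchanged. Carrying on to a quarter turn.

move_arm:
  moves:
    - {"offset":[0,0,0],"yaw":-0.144}
    - {"offset":[0,0,0],"yaw":-0.144}
    - {"offset":[0,0,0],"yaw":-0.144}
    - {"offset":[0,0,0],"yaw":-0.144}
    - {"offset":[0,0,0],"yaw":-0.144}
    - {"offset":[0,0,0],"yaw":-0.144}
    - {"offset":[0,0,0],"yaw":-0.144}
    - {"offset":[0,0,0],"yaw":-0.144}
    - {"offset":[0,0,0],"yaw":0}
    - {"offset":[0,0,0],"yaw":0}

```text
time_s: 6.6
position: [0.5134, 0.1022, 0.0544]
tool_rot: [3.142, -0.0, 1.902]
wrist_force: [-1.1, -3.8, 5.1]
opening: 0.142
```

move_arm:
  moves:
    - {"offset":[0,0,0],"yaw":0}
    - {"offset":[0,0,0],"yaw":0}
    - {"offset":[0,0,0],"yaw":0}
    - {"offset":[0,0,0],"yaw":0}
  jaw: 3.5

```text
time_s: 7.0
position: [0.5128, 0.1024, 0.0534]
tool_rot: [-3.141, -0.001, 1.906]
wrist_force: [1.1, 0.1, 0.0]
opening: 0.361
```

move_arm:
  moves:
    - {"offset":[0,0,-2],"yaw":0}
    - {"offset":[0,0,-3],"yaw":0}
    - {"offset":[0,0,-4],"yaw":0}
    - {"offset":[0,0,-4],"yaw":0}
    - {"offset":[4,-1,0],"yaw":0}
    - {"offset":[4,-1,0],"yaw":0}
    - {"offset":[4,-1,0],"yaw":0}
    - {"offset":[4,-1,0],"yaw":0}
    - {"offset":[4,-1,0],"yaw":0}
    - {"offset":[4,-1,0],"yaw":0}
    - {"offset":[4,-1,0],"yaw":0}
    - {"offset":[0,0,0],"yaw":0}

```text
time_s: 8.2
position: [0.3522, 0.3464, 0.1838]
tool_rot: [-3.141, -0.002, 1.912]
wrist_force: [0.7, 0.1, 0.2]
opening: 0.37
```

```bash
python3 - <<'E'
from loc import *
for n in("scene","top"):
    p,d=env.grab_frame(n); cv2.imwrite(f"pics/{n}1.png",p[...,::-1])
    for c in("red","yellow","blue"):
        P=pts(n,p,d,c); k=(P[:,2]>.045)&(P[:,2]<.1)&(P[:,0]>.4)&(P[:,0]<.68)&(abs(P[:,1])<.18); P=P[k]; print(n,c,len(P),rect(P) if len(P)>9 else '')
E
```

```text
scene red 590 (array([516.2, 101.5]), array([13.7, 50.8]), 109.2)
scene yellow 11 (array([551.5, -18.2]), array([39.5,  6.7]), 22.6)
scene blue 573 (array([ 575.1, -130.8]), array([51.3, 12.1]), 10.7)
top red 494 (array([511.7, 102.1]), array([13.3, 50.9]), 109.2)
top yellow 114 (array([540.7, -13.2]), array([48.9, 11.4]), 12.3)
top blue 33 (array([ 588.2, -126.4]), array([13.7, 11.5]), 3.2)
```

View pics/top1.png

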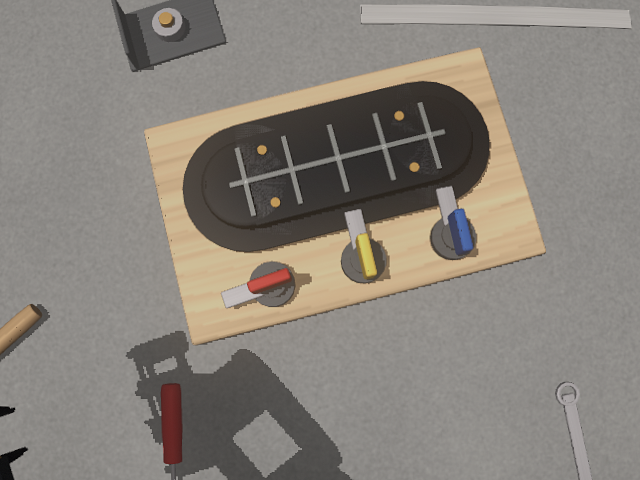

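The red bar has gone from 18.9° to 109.2°, a 90° turn. Its finger, at (235,296), is clear of the seat base. Yellow and blue are as they were, and the arm is clear.

```bash
python3 -c "
from plant import env; print(env.finish_job())"
```

```text
the job is handed in; nothing more can be done
None
```

The red clamp is free. I gripped its knob, broke it loose with a twist of about 0.42 rad anticlockwise, carried on to a quarter turn, then let go and drew the arm clear. I handed the job in at about 8.3 s.

- **Red knob:** the last pictures show its bar went from about 19° to 109°, a turn of about 1.57 rad. Its steel finger lies clear of the seat base.
- **Yellow and blue knobs:** they look the same in the top pictures before and after. My colour-mask angles for yellow (both cameras) and blue (scene camera) agree to about 1° where the mask was good. Yellow in the scene camera and blue in the top camera gave too few pixels to measure reliably.
- **Forces:** the wrist force readings I took were all below about 7 N, and the arm was touching nothing at the end.
- **Disagreement:** the two cameras placed the red knob about 5 mm apart in x. Checking the fingertips against the knob from near, in one camera, settled it before I gripped.

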